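# Lay the slate ribs of a mosaic fish in order of length

## Task

Lay the four loose slate ribs on the mosaic fish, each flat on its own drawn outline and lined up with it, so that they run in order of length from the longest next to the head to the shortest next to the tail. Set each one down, do not drop it, and leave the two bowls of tesserae where they stand.

Things in the scene. Friction and masses are not known exactly. Their poses are not given: they have to be found in the camera images.
- rib1_centre (a point): Centre, half-way up, of the longest loose slate rib: a plain dark grey rectangular slip of slate 104 mm long (its x axis), 24 mm wide (its y axis) and 18 mm thick (z, up), about 121 g. At the start it lies flat on the table, so this point is 9 mm above the table; it may lie at any yaw. The four ribs differ only in length: 104, 86, 68 and 50 mm.
- rib2_centre (a point): Centre, half-way up, of the second longest loose slate rib: a plain dark grey rectangular slip of slate 86 mm long (its x axis), 24 mm wide (its y axis) and 18 mm thick (z, up), about 100 g. At the start it lies flat on the table, so this point is 9 mm above the table; it may lie at any yaw. The four ribs differ only in length: 104, 86, 68 and 50 mm.
- rib3_centre (a point): Centre, half-way up, of the second shortest loose slate rib: a plain dark grey rectangular slip of slate 68 mm long (its x axis), 24 mm wide (its y axis) and 18 mm thick (z, up), about 79 g. At the start it lies flat on the table, so this point is 9 mm above the table; it may lie at any yaw. The four ribs differ only in length: 104, 86, 68 and 50 mm.
- rib4_centre (a point): Centre, half-way up, of the shortest loose slate rib: a plain dark grey rectangular slip of slate 50 mm long (its x axis), 24 mm wide (its y axis) and 18 mm thick (z, up), about 58 g. At the start it lies flat on the table, so this point is 9 mm above the table; it may lie at any yaw. The four ribs differ only in length: 104, 86, 68 and 50 mm.
- outline1: Outline nearest the fish's head, drawn on the panel's white paper: a thin black rectangle 110 x 30 mm, 3 mm larger all round than the longest rib. Origin: its middle, on the panel's face, 12 mm above the table; y along its length, across the fish; x along the fish, towards its head; z up. Fixed. Panel: fixed board 390 x 140 x 12 mm at any yaw; the head (round field of pale tesserae, 8 mm thick, black eye) begins 42 mm from this middle.
- outline2: Outline second from the head, drawn on the panel's white paper: a thin black rectangle 92 x 30 mm, 3 mm larger all round than the second longest rib. Origin: its middle, on the panel's face, 12 mm above the table; y along its length, across the fish; x along the fish, towards its head; z up. Fixed. The outlines stand in a row 54 mm apart; gaps between laid ribs are 30 mm.
- outline3: Outline third from the head, drawn on the panel's white paper: a thin black rectangle 74 x 30 mm, 3 mm larger all round than the second shortest rib. Origin: its middle, on the panel's face, 12 mm above the table; y along its length, across the fish; x along the fish, towards its head; z up. Fixed. It is one of four in a row, 54 mm apart.
- outline4: Outline nearest the tail, drawn on the panel's white paper: a thin black rectangle 56 x 30 mm, 3 mm larger all round than the shortest rib. Origin: its middle, on the panel's face, 12 mm above the table; y along its length, across the fish; x along the fish, towards its head; z up. Fixed. The tail (a fan of pale tesserae, 8 mm thick, already laid) begins 42 mm from this middle.
- bowl_black: Black plastic bowl of grey stone tesserae, 116 mm across and 50 mm high, standing loose beyond the panel. Origin at the centre of its underside. To be left alone.
- bowl_white: White plastic bowl of rust-red stone tesserae, 116 mm across and 50 mm high, standing loose beyond the panel. Origin at the centre of its underside. To be left alone.

How it is judged:
At the end, for the whole second after the job is handed in: Each rib lies flat (within 0.1 rad) and at rest on the panel, its centre within 10 mm of the middle of the outline of its own length and its length within 0.15 rad of the outline's, either way round: longest next to the head, shortest next to the tail (horizontal distance between rib1_centre and outline1 below 0.01 m and angle between the x axis of rib1_centre and the y axis of outline1, either way round below 0.15 rad and angle between each of rib1_centre, rib2_centre, rib3_centre, rib4_centre's own z axis and vertical below 0.1 rad and z of rib1_centre in the frame of outline1 between 0.005 and 0.014 m and linear speed of each of rib1, rib2, rib3, rib4 below 0.02 m/s and horizontal distance between rib2_centre and outline2 below 0.01 m and angle between the x axis of rib2_centre and the y axis of outline2, either way round below 0.15 rad and z of rib2_centre in the frame of outline2 between 0.005 and 0.014 m and horizontal distance between rib3_centre and outline3 below 0.01 m and angle between the x axis of rib3_centre and the y axis of outline3, either way round below 0.15 rad and z of rib3_centre in the frame of outline3 between 0.005 and 0.014 m and horizontal distance between rib4_centre and outline4 below 0.01 m and angle between the x axis of rib4_centre and the y axis of outline4, either way round below 0.15 rad and z of rib4_centre in the frame of outline4 between 0.005 and 0.014 m); the robot touches nothing.
It fails at once if a rib falls freely from more than about 35 mm above the panel ((height (world z) of rib1_centre above 0.055 m and contact force between rib1 and anything else below 0.02 N and linear speed of rib1 above 0.3 m/s) or (height (world z) of rib2_centre above 0.055 m and contact force between rib2 and anything else below 0.02 N and linear speed of rib2 above 0.3 m/s) or (height (world z) of rib3_centre above 0.055 m and contact force between rib3 and anything else below 0.02 N and linear speed of rib3 above 0.3 m/s) or (height (world z) of rib4_centre above 0.055 m and contact force between rib4 and anything else below 0.02 N and linear speed of rib4 above 0.3 m/s)).
It fails at once if a bowl of tesserae is moved by more than 20 mm (distance of any of bowl_black, bowl_white from where it was at the start of the episode above 0.02 m).
It also fails if it takes over 112 s, if anything falls off the work surface, if the arm or the gripper's body presses on something with over 40 N, if the wrist force passes 120 N, or if a joint passes its speed limit or range.

## Robot

A 6-joint arm with a two-finger parallel gripper is mounted at the origin on the work surface. World frame = base frame: x ahead of the robot, y to its left, z up, the work surface at z = 0. Lengths are in m, angles in rad, forces in N, time in s.
With the tool pointing down it reaches from about 0.375 to 0.975 m from the base axis. Payload 3.8 kg.
Tool frame: the origin (TCP) lies on the centre line of the jaws, within the pads' length; the fingertips stand 25 mm ahead of it and the grasp point (between the pads) lies 6 mm ahead of it; z points along the fingers, y is the line along which they close (so a half turn about z gives the same grasp; the last joint's range is limited). The gripper opens to 88 mm and grips with 3 to 60 N. Pads are 18 mm wide; open, the fingers measure 123 mm over their backs; the gripper's body (75 mm by 187 mm) begins 45 mm behind the grasp point.
Start: joints at [1.19, 0.264, 1.604, -0, 1.274, -0.037], TCP at [0.228, 0.635, 0.264] pointing down, gripper open.
Joint ranges: [-2.63, 2.63], [-0.94, 2.18], [0.31, 2.57], [-1.31, 4.45], [0, 2.66], [-2.55, 2.55]. Speed limits (rad/s): [2.57, 2.57, 3.14, 3.14, 3.14, 3.14].

## Interface

Orientations are given as a rotation vector (axis times angle).
In Python, from rig import telemetry, grab_frame, bot, spot_in gives the robot as it stands.
- The arm moves only by the tool step_arm, never from a script. Its argument "targets" is a list of rows, each a list of 3 entries, a list of its own where there are three numbers: the turn, a rotation vector about the tool's x, y, z in degrees, then the shift along the tool's x, y, z in mm, then the finger opening in mm, from 0 to 88.1. A call has exactly 8 rows; each row is the pose to reach, as a shift and turn from the pose commanded when the call began, along the tool's axes at that moment; what a row does not reach only later rows make up. A row lasts 1/12 s, in which the tool goes at most 41.7 mm and 7.16 degrees, less where a joint would pass 70% of its speed; a pose out of reach is approached as far as the arm can. A call with a gripper value outside its range is refused whole. The fingers move at their own pace and stop on an object; the grip force is fixed at half the most. Time passes only in rows, so rows that repeat a pose let the fingers close, or fill a call up. It gives the time, the measured TCP pose, the force, the opening and the grip force at its end, in the units of the state.
- telemetry.read_state(): the state, without advancing time (a new reading comes with each control period).
- grab_frame(name): name is "side" or "top"; returns a dict with "image" (420x560x3 uint8, red, green, blue), "K" (3x3 intrinsics, pixels), "T" (4x4, takes a point from camera to world coordinates). Camera axes: x right, y down, z forward; pixel columns grow to the right and rows downward; lengths in m; the calibration is good to about 2 mm. A picture is of the moment at which its call begins. There is no depth.
- bot.hand_in(): hands the job in; it is judged then, once.
Trained networks look in the newest picture that a camera, given by its name, has taken for a name from the list of things; names that differ only in an ending like _2 or _b are one class to them, and where a whole thing is asked for, a point or a joint stands for the part that bears it (a point fixed in the world has none). Each returns a list of dicts, best first, with "p" (0 to 1); they miss things now and then, are a little off and sometimes report something else, mostly with a low value. They report only what shows in the picture. A call takes as long as a camera call.
- spot_in(camera, thing): "location" ([column, row] in pixels, amid what is visible of it).
The state is a dict: "t": time; "q": joint angles; "qvel": joint speeds; "tau": joint torques, N m; "eef_pos": TCP position; "orientation": TCP orientation; "wrist_force": force on the tool from outside, world axes, zero at the start; "wrist_torque": the same for the moment, N m; "grip_width": opening from 0.0 (shut) to 1.0 (fully open); "grip_force": force on a finger pad.
Only numpy, scipy, OpenCV 4.12 (cv2) and the standard library are available. Lean on these libraries where they do the work, as an engineer would, in place of code of your own. Each camera call takes 0.05 s, during which the arm holds its last target. There are 200 camera calls.

## Working session

There is one attempt and no reset: what is moved stays moved. The work goes in short steps, Python scripts to look and compute and a tool call to move; the robot and the scene stay as the last step left them, time stands still between calls to the robot, and variables do not carry over. Pictures are saved under pics/ and viewed, at most 14 in all, crops included, and the job is handed in when it is done.

Besides the shell and the picture viewer there is one more tool, called after "Call:" by a JSON object that holds its "name" and its "arguments". step_arm: Moves the arm, as the interface text tells. Its arguments: {"type":"object","properties":{"targets":{"type":"array"}},"required":["targets"]}

```bash
mkdir -p pics; ls
python3 - <<'E'
from rig import telemetry, grab_frame, bot, spot_in
import cv2,numpy as np
s=telemetry.read_state(); print(s)
for c in("top","side"):
    f=grab_frame(c); cv2.imwrite(f"pics/{c}0.png",f["image"][:,:,::-1]); print(f["K"],f["T"])
    np.savez(f"{c}.npz",K=f["K"],T=f["T"],im=f["image"])
    for n in ["rib1_centre","rib2_centre","rib3_centre","rib4_centre","outline1","outline2","outline3","outline4","bowl_black","bowl_white"]:
        print(c,n,[(np.round(d["location"]),round(d["p"],2)) for d in spot_in(c,n)][:4])
E
```

```text
pics
{'t': 0.0, 'q': array([ 1.19009975e+00,  2.64739029e-01,  1.60534874e+00,  2.87030046e-06,
        1.27370367e+00, -3.68803282e-02]), 'qvel': array([-0.00054835, -0.00160203, -0.00015413,  0.00053145, -0.00031378,
        0.0006302 ]), 'tau': array([ 7.96782515e-04, -5.02104235e+01, -3.56877565e+01,  7.31785898e-02,
        2.90922186e-02, -1.36836752e-04]), 'eef_pos': array([0.22727829, 0.63489824, 0.26241111]), 'orientation': array([-0.53733176, -3.09483236,  0.00337744]), 'wrist_force': array([ 0.96062766, -0.16352381, -0.17722289]), 'wrist_torque': array([ 0.04628034, -0.03412694,  0.00142386]), 'grip_force': 0.0, 'grip_width': 1.0018206362595563}
[[501.60962524   0.         276.74854231]
 [  0.         501.60962524 198.94213188]
 [  0.           0.           1.        ]] [[ 0.01379836 -0.98721052  0.1588238   0.4142388 ]
 [-0.99960838 -0.00975182  0.02622941 -0.00687723]
 [-0.02434513 -0.15912353 -0.98695847  1.09792346]
 [ 0.          0.          0.          1.        ]]
top rib1_centre [(array([435., 202.]), 0.92), (array([166., 128.]), 0.25)]
top rib2_centre [(array([122
[... 719 characters left out ...]
  0.72214556 -0.82395406]
 [-0.0064607  -0.77613802 -0.63052996  0.74587422]
 [ 0.          0.          0.          1.        ]]
side rib1_centre [(array([341., 304.]), 0.88)]
side rib2_centre [(array([228., 148.]), 0.44)]
side rib3_centre [(array([275., 325.]), 0.95)]
side rib4_centre [(array([191., 169.]), 0.54)]
side outline1 [(array([339., 302.]), 0.68), (array([287., 204.]), 0.52)]
side outline2 [(array([339., 302.]), 0.68), (array([287., 204.]), 0.52)]
side outline3 [(array([339., 302.]), 0.68), (array([287., 204.]), 0.52)]
side outline4 [(array([339., 302.]), 0.68), (array([287., 204.]), 0.52)]
side bowl_black [(array([292., 146.]), 0.66)]
side bowl_white [(array([385., 253.]), 0.79)]
```

View pics/top0.png

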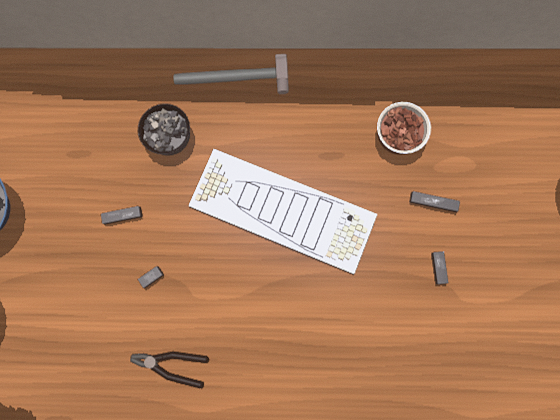

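View pics/side0.png

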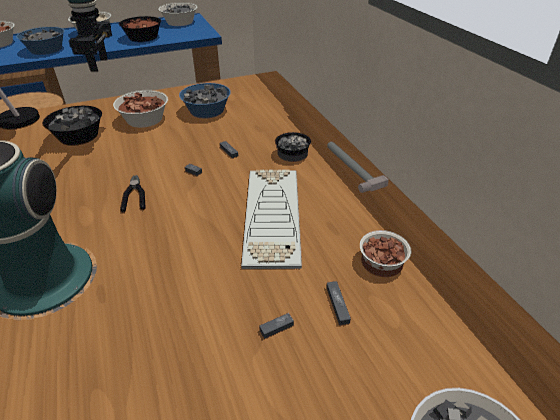

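Top view: the panel runs from its tail at about (210,180) to its head at about (350,235). The outlines are near (317,223), (294,214), (271,204) and (247,195). The ribs are rib1 (435,202), rib2 (121,215), rib3 (440,268) and rib4 (151,277), and the networks agree. The side view shows the same layout.

```bash
cat > h.py <<'E'
import numpy as np, cv2
from scipy.spatial.transform import Rotation as R
from scipy.optimize import least_squares
def back(f,p,z):
    p=np.atleast_2d(p); d=np.c_[p,np.ones(len(p))]@np.linalg.inv(f["K"]).T@f["T"][:3,:3].T; o=f["T"][:3,3]
    return (o+d*((z-o[2])/d[:,2])[:,None])[:,:2]
def proj(f,P):
    c=(np.atleast_2d(P)-f["T"][:3,3])@f["T"][:3,:3]; q=c@f["K"].T; return q[:,:2]/q[:,2:]
def rect(f,plane,x0,y0,yaw,w,h,s):
    """rectified patch: w x h m centred at (x0,y0), column axis along yaw, s px/m"""
    W,H=int(w*s),int(h*s); u,v=np.meshgrid((np.arange(W)-W/2)/s,(np.arange(H)-H/2)/s)
    X=x0+u*np.cos(yaw)+v*np.sin(yaw); Y=y0+u*np.sin(yaw)-v*np.cos(yaw)
    q=proj(f,np.c_[X.ravel(),Y.ravel(),np.full(X.size,plane)]).astype(np.float32)
    return cv2.remap(f["image"],q[:,0].reshape(H,W),q[:,1].reshape(H,W),cv2.INTER_CUBIC)
def ribmask(f):
    hsv=cv2.cvtColor(f["image"],cv2.COLOR_RGB2HSV); return ((hsv[...,1]<70)&(hsv[...,2]<120)).astype(np.uint8)
def ribs(f,seeds,zc=0.009):
    """fit centre,yaw of each rib by matching its box silhouette's extent to the mask"""
    m=ribmask(f); n,l,st,_=cv2.connectedComponentsWithStats(m); out=[]
    for (sx,sy),L in seeds:
        w=l[int(sy)-4:int(sy)+5,int(sx)-4:int(sx)+5]; k=np.bincount(w[w>0]).argmax()
        pts=np.argwhere(l==k)[:,::-1].astype(np.float32)
        (c,(a,b),ang)=cv2.minAreaRect(pts); hull=cv2.convexHull(pts)[:,0]
        bx=cv2.boxPoints((c,(a,b),ang)); e=back(f,bx,.012); d=[e[1]-e[0],e[2]-e[1]]; d=max(d,key=np.linalg.norm)
        x0=np.r_[back(f,[c],.012)[0],np.arctan2(d[1],d[0])]
        ns=np.c_[np.cos(np.arange(0,2*np.pi,.1)),np.sin(np.arange(0,2*np.pi,.1))]
        obs=(hull@ns.T).max(0)+.5*np.abs(ns).max(1)
        B=np.array([[i*L/2,j*.012,k*.009] for i in(-1,1) for j in(-1,1) for k in(-1,1)])
        def res(x):
            P=B@R.from_euler('z',x[2]).as_matrix().T+[x[0],x[1],zc]
            return (proj(f,P)@ns.T).max(0)-obs
        r=least_squares(res,x0,x_scale=[.01,.01,.1],diff_step=1e-5,loss='soft_l1'); out.append((r.x,np.sqrt(np.mean(r.fun**2)),len(pts)))
    return out
def delta(state,x,y,z,yaw):
    """tool-frame turn (deg, about tool z) and shift (mm) from measured pose; yaw = wanted closing-line (tool y) yaw mod pi"""
    M=R.from_rotvec(state["orientation"]); q=state["q"]
    y0=np.arctan2(M.as_matrix()[1,1],M.as_matrix()[0,1]); q1t=np.arctan2(y,x)
    c=[yaw+k*np.pi for k in range(-3,4)]; yt=min([a for a in c if abs(q1t-a)<2.4],key=lambda a:abs(a-(q[0]-q[5])))
    T=R.from_matrix(np.array([[np.sin(yt),np.cos(yt),0],[-np.cos(yt),np.sin(yt),0],[0,0,-1]]))
    return (M.inv()*T).as_rotvec(degrees=True).round(1), (M.inv().apply(np.array([x,y,z])-state["eef_pos"])*1e3).round(1),"q6",round(q1t-yt,2)
E
cat > m.py <<'E'
from h import *
def load(c): d=np.load(c+".npz"); return dict(K=d["K"],T=d["T"],image=d["im"])
t,s=load("top"),load("side")
for n,f,S in(("top",t,[(435,202),(122,215),(441,268),(151,277)]),("side",s,[(340,304),(228,149),(275,325),(191,169)])):
    for r in ribs(f,list(zip(S,[.104,.086,.068,.05]))): print(n,r[0].round(4),round(r[1],2),r[2])
for n,f,S in (("top",t,(285,211)),("side",s,(272,215))):
    hsv=cv2.cvtColor(f["image"],cv2.COLOR_RGB2HSV); m=((hsv[...,1]<90)&(hsv[...,2]>150)).astype(np.uint8)
    m=cv2.morphologyEx(m,cv2.MORPH_CLOSE,np.ones((9,9))); _,l=cv2.connectedComponents(m)
    k=l[S[1]-3:S[1]+4,S[0]-3:S[0]+4].max(); p=np.argwhere(l==k)[:,::-1].astype(np.float32)
    w=back(f,p,.012); print(n,cv2.minAreaRect((w*1000).astype(np.float32)))
E
python3 m.py
```

```text
top [ 0.5875 -0.3215 -1.7802] 1.08 172
top [ 0.5489  0.3628 -1.3331] 3.16 66
top [ 0.432  -0.3326  2.8501] 7.79 92
top [ 0.4148  0.2895 -0.7773] 2.66 38
side [ 0.5872 -0.3226 -1.7969] 0.95 464
side [ 0.5505  0.3615 -1.409 ] 0.88 139
side [ 0.4446 -0.3294  0.132 ] 0.8 398
side [ 0.4173  0.2882 -1.033 ] 0.7 112
top ((565.7789306640625, 10.325363159179688), (391.5639343261719, 140.88262939453125), 68.34864807128906)
side ((566.480224609375, 9.839813232421875), (395.78387451171875, 139.14056396484375), 68.38514709472656)
```

```bash
python3 - <<'E'
s=open("h.py").read()
s=s.replace('''return ((hsv[...,1]<70)&(hsv[...,2]<120)).astype(np.uint8)''','''return cv2.morphologyEx((((hsv[...,1]<90)&(hsv[...,2]<190))|(hsv[...,2]<60)).astype(np.uint8),cv2.MORPH_CLOSE,np.ones((3,3)))''')
open("h.py","w").write(s)
E
cat >> m.py <<'E'
# panel: long axis; head direction is -y side
yaw=np.deg2rad(68.36)+np.pi; c=(.5661,.0101)
ims=[cv2.cvtColor(rect(f,.012,*c,yaw,.40,.15,2000),cv2.COLOR_RGB2BGR) for f in(t,s)]
cv2.imwrite("pics/panel.png",np.vstack(ims))
for g in ims:
    g=255.-cv2.cvtColor(g,cv2.COLOR_BGR2GRAY); g=g[110:190,:]   # central 40 mm strip
    # fit a comb of 8 lines : outline k at x0-0.054k, +-15 mm
    col=cv2.GaussianBlur(g.mean(0)[None],(0,0),1.5)[0]; xs=np.arange(len(col))/2-200
    best=max(((sum(np.interp(x0-54*k+e,xs,col) for k in range(4) for e in(-14.7,14.7)),x0) for x0 in np.arange(40,120,.25)))
    print("comb",best)
    # across: for each outline, end lines
E
python3 m.py
```

```text
top [ 0.5879 -0.3217 -1.7852] 0.77 569
top [ 0.5507  0.365  -1.3526] 0.81 458
top [ 0.4451 -0.3275 -3.0654] 0.87 401
top [ 0.4172  0.2932 -0.9365] 0.76 278
side [ 0.5874 -0.3228 -1.7808] 0.76 556
side [ 0.5499  0.3616 -1.393 ] 0.61 166
side [ 0.4445 -0.3291  0.1226] 0.63 475
side [ 0.4163  0.2881 -0.9704] 0.52 140
top ((565.7789306640625, 10.325363159179688), (391.5639343261719, 140.88262939453125), 68.34864807128906)
side ((566.480224609375, 9.839813232421875), (395.78387451171875, 139.14056396484375), 68.38514709472656)
comb (np.float64(944.6458114311729), np.float64(80.75))
comb (np.float64(1014.5258679167714), np.float64(84.25))
```

View pics/panel.png

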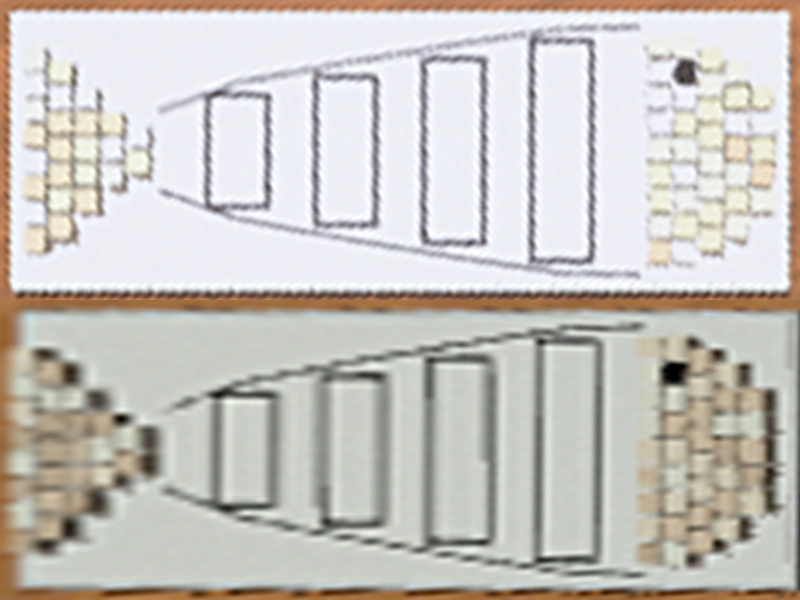

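Outlines in the rectified panel: the comb fit agrees between cameras to about 3.5 mm, so I'll use the mean. The rib fits also agree to a few mm. Starting with rib4.

```bash
cat > go.py <<'E'
import sys
from h import *
from rig import telemetry
RIB={1:(.5877,-.3222,-.212),2:(.5503,.3633,.198),3:(.4448,-.3283,1.67),4:(.4168,.2906,.617)}
OUT={1:(.5357,-.0666,1.193),2:(.5556,-.0164,1.193),3:(.5755,.0338,1.193),4:(.5954,.0840,1.193)}
k,n,z=sys.argv[1],int(sys.argv[2]),float(sys.argv[3])
x,y,a=(RIB if k=="r" else OUT)[n]; s=telemetry.read_state()
print(s["t"].__round__(2),s["eef_pos"].round(4),s["q"].round(2),s["wrist_force"].round(1),s["grip_width"].__round__(3),s["grip_force"])
print(delta(s,x,y,z,a))
E
python3 go.py r 4 .1
```

```text
1.1 [0.2275 0.6355 0.2637] [ 1.19  0.26  1.6   0.    1.27 -0.04] [-0.2 -0.5 -0.5] 1.002 0.0Traceback (most recent call last):
  File "go.py", line 9, in <module>
    print(delta(s,x,y,z,a))
          ~~~~~^^^^^^^^^^^
  File "h.py", line 39, in delta
    T=R.from_matrix(np.array([[np.sin(yt),np.cos(yt),0],[-np.cos(yt),np.sin(yt),0],[0,0,-1]]))
  File "scipy/spatial/transform/_rotation.pyx", line 1143, in scipy.spatial.transform._rotation.Rotation.from_matrix
ValueError: Non-positive determinant (left-handed or null coordinate frame) in rotation matrix 0: [[ 0.57859091  0.8156179   0.        ]
 [-0.8156179   0.57859091  0.        ]
 [ 0.          0.         -1.        ]].
```

```bash
sed -i 's/\[\[np.sin(yt),np.cos(yt),0\],\[-np.cos(yt)/[[-np.sin(yt),np.cos(yt),0],[np.cos(yt)/' h.py; python3 go.py r 4 .1
```

```text
1.1 [0.2275 0.6355 0.2637] [ 1.19  0.26  1.6   0.    1.27 -0.04] [-0.2 -0.5 -0.5] 1.002 0.0
(array([-0., -0., 35.]), array([-294.5, -260.9,  163.7]), 'q6', np.float64(-0.01))
```

Call:
{"name": "step_arm", "arguments": {"targets": [[[0, 0, 5], [-37, -32, 15], 50], [[0, 0, 10], [-74, -65, 30], 50], [[0, 0, 15], [-105, -93, 50], 50], [[0, 0, 20], [-136, -120, 70], 50], [[0, 0, 25], [-167, -148, 90], 50], [[0, 0, 30], [-198, -175, 110], 50], [[0, 0, 35], [-225, -200, 125], 50], [[0, 0, 35], [-250, -222, 140], 50]]}}

```text
t: 1.77
eef_pos: [0.3756, 0.3645, 0.1354]
orientation: [1.448, 2.788, 0.001]
wrist_force: [0.8, -0.1, -0.3]
grip_width: 0.566
grip_force: 0.0
```

```bash
python3 go.py r 4 .1
```

```text
1.77 [0.3756 0.3645 0.1354] [ 0.72  0.1   2.05 -0.    0.99  0.11] [ 0.8 -0.1 -0.3] 0.566 0.0
(array([ 0.1, -0. , -0.2]), array([-84.2,  -8.9,  35.4]), 'q6', np.float64(-0.01))
```

Call:
{"name": "step_arm", "arguments": {"targets": [[[0, 0, 0], [-30, -3, 12], 50], [[0, 0, 0], [-59, -6, 24], 50], [[0, 0, 0], [-59, -6, 24], 50], [[0, 0, 0], [-59, -6, 24], 50], [[0, 0, 0], [-59, -6, 24], 50], [[0, 0, 0], [-59, -6, 24], 50], [[0, 0, 0], [-59, -6, 24], 50], [[0, 0, 0], [-59, -6, 24], 50]]}}

```text
t: 2.43
eef_pos: [0.4042, 0.3157, 0.1125]
orientation: [1.441, 2.791, 0.002]
wrist_force: [0.0, -0.3, -0.5]
grip_width: 0.567
grip_force: 0.0
```

```bash
python3 go.py r 4 .028
python3 - <<'E'
from rig import grab_frame
import cv2,numpy as np
a=[]
for c,(x,y) in(("top",(150,270)),("side",(195,165))):
    f=grab_frame(c)["image"][:,:,::-1]; a.append(cv2.resize(f[max(0,y-75):y+75,max(0,x-100):x+100],(400,300),interpolation=2))
cv2.imwrite("pics/c1.png",np.hstack(a))
E
```

```text
2.43 [0.4042 0.3157 0.1125] [ 0.61  0.11  2.09  0.    0.94 -0.  ] [ 0.  -0.3 -0.5] 0.567 0.0
(array([ 0.1, -0. ,  0.1]), array([-27.8,  -4.4,  84.5]), 'q6', np.float64(-0.01))
```

View pics/c1.png

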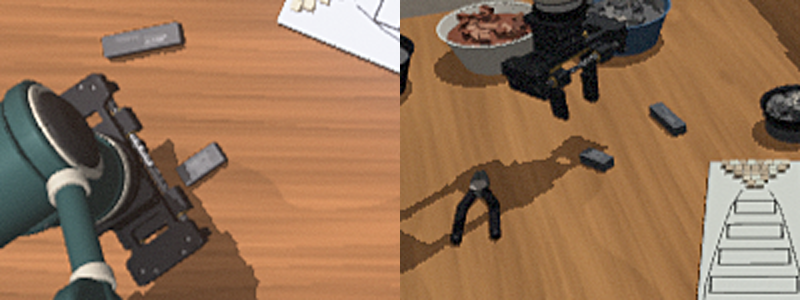

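The crop shows the closing line lying across rib4's width, as intended. The tool still has about 28 mm to go towards the rib. Readings at rest match the commanded pose, so I'll work from the measured pose.

Call:
{"name": "step_arm", "arguments": {"targets": [[[0, 0, 0], [-28, -4, 10], 50], [[0, 0, 0], [-28, -4, 35], 50], [[0, 0, 0], [-28, -4, 60], 50], [[0, 0, 0], [-28, -4, 75], 50], [[0, 0, 0], [-28, -4, 84], 50], [[0, 0, 0], [-28, -4, 84], 50], [[0, 0, 0], [-28, -4, 84], 20], [[0, 0, 0], [-28, -4, 84], 15]]}}

```text
t: 3.2
eef_pos: [0.4176, 0.2898, 0.0284]
orientation: [1.442, 2.79, 0.001]
wrist_force: [-0.3, 0.5, 0.2]
grip_width: 0.443
grip_force: 0.0
```

Call:
{"name": "step_arm", "arguments": {"targets": [[[0, 0, 0], [0, 0, 0], 15], [[0, 0, 0], [0, 0, 0], 15], [[0, 0, 0], [0, 0, 0], 15], [[0, 0, 0], [0, 0, 0], 15], [[0, 0, 0], [0, 0, -20], 15], [[0, 0, 0], [0, 0, -45], 15], [[0, 0, 0], [0, 0, -70], 15], [[0, 0, 0], [0, 0, -70], 15]]}}

```text
t: 3.87
eef_pos: [0.4202, 0.2911, 0.1027]
orientation: [1.441, 2.787, 0.011]
wrist_force: [0.7, 0.5, -0.7]
grip_width: 0.271
grip_force: 30.0
```

```bash
python3 go.py o 4 .100
python3 - <<'E'
from rig import grab_frame
import cv2,numpy as np
a=[]
for c,(x,y) in(("top",(170,260)),("side",(195,165))):
    f=grab_frame(c)["image"][:,:,::-1]; a.append(cv2.resize(f[max(0,y-75):y+75,max(0,x-100):x+100],(400,300),interpolation=2))
cv2.imwrite("pics/c2.png",np.hstack(a))
E
```

```text
3.87 [0.4202 0.2911 0.1027] [ 0.56  0.11  2.11 -0.    0.91 -0.06] [ 0.7  0.5 -0.7] 0.271 29.999503791332245
(array([  0.5,   0.2, -33.1]), array([-270.3,   23.3,    3. ]), 'q6', np.float64(-1.05))
```

View pics/c2.png

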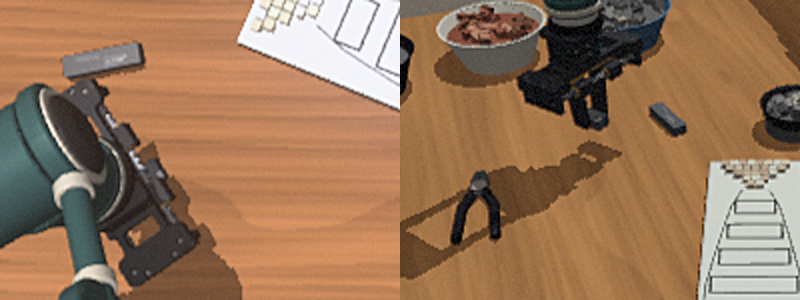

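The crop shows rib4 lifted off the table between the fingers, with an opening of 23.9 mm. Next, carry it over outline4.

Call:
{"name": "step_arm", "arguments": {"targets": [[[0, 0, -5], [-38, 3, 0], 15], [[0, 0, -10], [-76, 7, 0], 15], [[0, 0, -15], [-114, 10, 0], 15], [[0, 0, -20], [-152, 13, 0], 15], [[0, 0, -25], [-190, 16, 0], 15], [[0, 0, -29], [-228, 20, 0], 15], [[0, 0, -33], [-260, 22, 2], 15], [[0, 0, -33], [-270, 23, 3], 15]]}}

```text
t: 4.63
eef_pos: [0.5936, 0.0785, 0.093]
orientation: [-0.592, -3.085, 0.002]
wrist_force: [-0.5, -0.5, -0.5]
grip_width: 0.268
grip_force: 30.0
```

```bash
python3 go.py o 4 .060
```

```text
4.63 [0.5936 0.0785 0.093 ] [ 0.09  0.28  1.92 -0.    0.94 -1.1 ] [-0.5 -0.5 -0.5] 0.268 29.99843716621399
(array([-0.1, -0. , -0.1]), array([ 0.3,  5.8, 33. ]), 'q6', np.float64(-1.05))
```

Call:
{"name": "step_arm", "arguments": {"targets": [[[0, 0, 0], [0, 3, 5], 15], [[0, 0, 0], [0, 6, 15], 15], [[0, 0, 0], [0, 6, 25], 15], [[0, 0, 0], [0, 6, 33], 15], [[0, 0, 0], [0, 6, 33], 15], [[0, 0, 0], [0, 6, 33], 15], [[0, 0, 0], [0, 6, 33], 15], [[0, 0, 0], [0, 6, 33], 15]]}}

```text
t: 5.3
eef_pos: [0.5944, 0.0883, 0.0624]
orientation: [0.59, 3.085, 0.0]
wrist_force: [0.5, -0.5, -0.3]
grip_width: 0.267
grip_force: 30.0
```

```bash
python3 go.py o 4 .041
```

```text
5.3 [0.5944 0.0883 0.0624] [ 0.11  0.32  1.93 -0.    0.88 -1.09] [ 0.5 -0.5 -0.3] 0.267 29.999569952487946
(array([ 0. ,  0.1, -0. ]), array([-2.5, -3.7, 21.4]), 'q6', np.float64(-1.05))
```

Call:
{"name": "step_arm", "arguments": {"targets": [[[0, 0, 0], [-2, -3, 5], 15], [[0, 0, 0], [-2, -4, 11], 15], [[0, 0, 0], [-2, -4, 16], 15], [[0, 0, 0], [-2, -4, 19], 15], [[0, 0, 0], [-2, -4, 21], 15], [[0, 0, 0], [-2, -4, 21], 15], [[0, 0, 0], [-2, -4, 21], 15], [[0, 0, 0], [-2, -4, 21], 15]]}}

```text
t: 5.97
eef_pos: [0.5946, 0.0833, 0.0407]
orientation: [0.591, 3.085, 0.0]
wrist_force: [-0.2, 0.4, -0.8]
grip_width: 0.268
grip_force: 30.0
```

```bash
python3 go.py o 4 .041
```

```text
5.97 [0.5946 0.0833 0.0407] [ 0.1   0.35  1.94  0.    0.85 -1.09] [-0.2  0.4 -0.8] 0.268 29.999547600746155
(array([ 0. ,  0. , -0.1]), array([-0.5,  0.9, -0.3]), 'q6', np.float64(-1.05))
```

Position is right. Release, rise, then head for rib2.

Call:
{"name": "step_arm", "arguments": {"targets": [[[0, 0, 0], [0, 0, 0], 35], [[0, 0, 0], [0, 0, 0], 35], [[0, 0, 0], [0, 0, 0], 35], [[0, 0, 0], [0, 0, 0], 35], [[0, 0, 0], [0, 0, -15], 35], [[0, 0, 0], [0, 0, -40], 35], [[0, 0, 0], [0, 0, -70], 45], [[0, 0, 0], [0, 0, -70], 50]]}}

```text
t: 6.63
eef_pos: [0.5987, 0.0838, 0.117]
orientation: [0.589, 3.076, 0.005]
wrist_force: [1.7, 0.5, 0.6]
grip_width: 0.529
grip_force: 0.0
```

```bash
python3 go.py r 2 .1
```

```text
6.63 [0.5987 0.0838 0.117 ] [ 0.1   0.26  1.9   0.    0.97 -1.09] [1.7 0.5 0.6] 0.529 0.0
(array([ 0.5,  0.3, 57. ]), array([148.5, 241.7,  16.8]), 'q6', np.float64(0.39))
```

Call:
{"name": "step_arm", "arguments": {"targets": [[[0, 0, 7], [19, 30, 2], 50], [[0, 0, 14], [38, 60, 4], 50], [[0, 0, 21], [57, 90, 6], 50], [[0, 0, 28], [75, 120, 8], 50], [[0, 0, 35], [94, 150, 10], 50], [[0, 0, 42], [113, 181, 12], 50], [[0, 0, 49], [132, 212, 15], 50], [[0, 0, 56], [148, 241, 17], 50]]}}

```text
t: 7.3
eef_pos: [0.5451, 0.3639, 0.0932]
orientation: [-1.977, -2.441, 0.0]
wrist_force: [0.0, 0.2, -0.0]
grip_width: 0.567
grip_force: 0.0
```

```bash
python3 go.py r 2 .060;  python3 - <<'E'
from rig import grab_frame
from h import *
a=[]
f=grab_frame("side"); p=rect(f,.012,.5661,.0101,np.deg2rad(248.36),.40,.15,2000); cv2.imwrite("pics/c3.png",p[:,:,::-1])
E
```

```text
7.3 [0.5451 0.3639 0.0932] [0.55 0.38 1.79 0.   0.97 0.34] [ 0.   0.2 -0. ] 0.567 0.0
(array([-0. , -0. ,  0.6]), array([-1.7,  4.9, 33.2]), 'q6', np.float64(0.39))
```

View pics/c3.png

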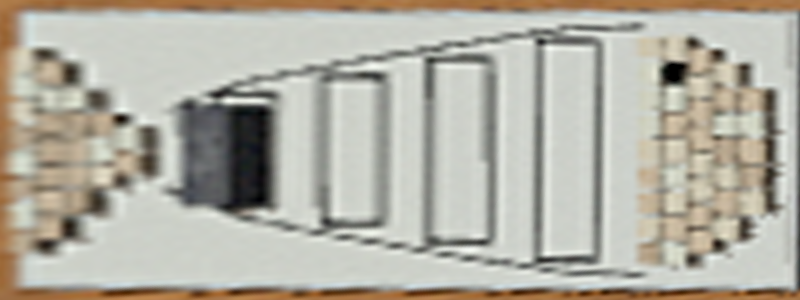

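Side rectification: rib4's base runs over rows 105–209 with its head-side edge at column 271. The outline covers rows 94–206 with its edge at column 275. That puts it 2–3 mm off, which is within tolerance. Descending on rib2.

Call:
{"name": "step_arm", "arguments": {"targets": [[[0, 0, 0.5], [-2, 5, 8], 50], [[0, 0, 0.5], [-2, 5, 25], 50], [[0, 0, 0.5], [-2, 5, 45], 50], [[0, 0, 0.5], [-2, 5, 58], 50], [[0, 0, 0.5], [-2, 5, 64], 50], [[0, 0, 0.5], [-2, 5, 65], 50], [[0, 0, 0.5], [-2, 5, 65], 50], [[0, 0, 0.5], [-2, 5, 65], 50]]}}

```text
t: 8.02
eef_pos: [0.5523, 0.361, 0.0297]
orientation: [1.981, 2.437, 0.002]
wrist_force: [-0.0, -0.1, 1.1]
grip_width: 0.571
grip_force: 0.0
```

Call:
{"name": "step_arm", "arguments": {"targets": [[[0, 0, 0], [0, 0, 0], 15], [[0, 0, 0], [0, 0, 0], 15], [[0, 0, 0], [0, 0, 0], 15], [[0, 0, 0], [0, 0, 0], 15], [[0, 0, 0], [0, 0, 0], 15], [[0, 0, 0], [0, 0, -20], 15], [[0, 0, 0], [0, 0, -45], 15], [[0, 0, 0], [0, 0, -70], 15]]}}

```text
t: 8.68
eef_pos: [0.5504, 0.3605, 0.0982]
orientation: [-1.98, -2.437, 0.005]
wrist_force: [0.2, -0.4, -0.2]
grip_width: 0.271
grip_force: 30.0
```

```bash
python3 go.py o 2 .100
```

```text
8.68 [0.5504 0.3605 0.0982] [0.54 0.38 1.78 0.   0.99 0.34] [ 0.2 -0.4 -0.2] 0.271 29.995197057724
(array([ -0.2,  -0. , -56.5]), array([-370. ,  -72. ,   -1.2]), 'q6', np.float64(-1.22))
```

Call:
{"name": "step_arm", "arguments": {"targets": [[[0, 0, -6], [-38, -7, -1], 15], [[0, 0, -12], [-77, -15, -1], 15], [[0, 0, -18], [-116, -22, -1], 15], [[0, 0, -24], [-155, -30, -1], 15], [[0, 0, -31], [-195, -38, -1], 15], [[0, 0, -38], [-235, -46, -1], 15], [[0, 0, -45], [-275, -54, -1], 15], [[0, 0, -51], [-310, -61, -1], 15]]}}

```text
t: 9.35
eef_pos: [0.5547, 0.0458, 0.0999]
orientation: [0.74, 3.053, 0.0]
wrist_force: [0.9, -0.2, -1.4]
grip_width: 0.27
grip_force: 30.0
```

```bash
python3 go.py o 2 .060
```

```text
9.35 [0.5547 0.0458 0.0999] [ 0.04  0.2   2.01  0.    0.93 -1.06] [ 0.9 -0.2 -1.4] 0.27 29.99517560005188
(array([ 0. ,  0. , -5.6]), array([-29.3, -54.9,  39.9]), 'q6', np.float64(-1.22))
```

Call:
{"name": "step_arm", "arguments": {"targets": [[[0, 0, -3], [-15, -27, 0], 15], [[0, 0, -5.5], [-29, -54, 5], 15], [[0, 0, -5.5], [-29, -55, 20], 15], [[0, 0, -5.5], [-29, -55, 33], 15], [[0, 0, -5.5], [-29, -55, 39], 15], [[0, 0, -5.5], [-29, -55, 39], 15], [[0, 0, -5.5], [-29, -55, 39], 15], [[0, 0, -5.5], [-29, -55, 39], 15]]}}

```text
t: 10.02
eef_pos: [0.5558, -0.0137, 0.061]
orientation: [0.6, 3.084, 0.0]
wrist_force: [0.7, 0.4, -1.8]
grip_width: 0.268
grip_force: 30.0
```

```bash
python3 go.py o 2 .0415
```

```text
10.02 [ 0.5558 -0.0137  0.061 ] [-0.07  0.25  2.03  0.    0.86 -1.26] [ 0.7  0.4 -1.8] 0.268 29.995206892490387
(array([ 0. ,  0. , -0.4]), array([-0.9, -2.6, 19.5]), 'q6', np.float64(-1.22))
```

Call:
{"name": "step_arm", "arguments": {"targets": [[[0, 0, -0.4], [-1, -2.5, 5], 15], [[0, 0, -0.4], [-1, -2.5, 10], 15], [[0, 0, -0.4], [-1, -2.5, 14], 15], [[0, 0, -0.4], [-1, -2.5, 17], 15], [[0, 0, -0.4], [-1, -2.5, 19], 15], [[0, 0, -0.4], [-1, -2.5, 20], 15], [[0, 0, -0.4], [-1, -2.5, 20], 15], [[0, 0, -0.4], [-1, -2.5, 20], 15]]}}

```text
t: 10.68
eef_pos: [0.5551, -0.0173, 0.0414]
orientation: [-0.591, -3.084, 0.0]
wrist_force: [-3.4, 0.3, 6.0]
grip_width: 0.273
grip_force: 30.0
```

```bash
python3 go.py o 2 .041
```

```text
10.68 [ 0.5551 -0.0173  0.0414] [-0.08  0.28  2.04  0.    0.82 -1.27] [-3.4  0.3  6. ] 0.273 29.996744692325592
(array([-0. , -0.1, -0.1]), array([-0.2,  1. ,  0.4]), 'q6', np.float64(-1.22))
```

6 N upward means the rib is touching the panel. Release and rise.

Call:
{"name": "step_arm", "arguments": {"targets": [[[0, 0, 0], [0, 0, 0], 35], [[0, 0, 0], [0, 0, 0], 35], [[0, 0, 0], [0, 0, 0], 35], [[0, 0, 0], [0, 0, 0], 35], [[0, 0, 0], [0, 0, -15], 35], [[0, 0, 0], [0, 0, -40], 35], [[0, 0, 0], [0, 0, -70], 45], [[0, 0, 0], [0, 0, -70], 50]]}}

```text
t: 11.35
eef_pos: [0.5596, -0.0177, 0.1165]
orientation: [0.59, 3.076, 0.002]
wrist_force: [2.4, 0.2, 0.7]
grip_width: 0.522
grip_force: 0.0
```

```bash
python3 go.py r 3 .1
```

```text
11.35 [ 0.5596 -0.0177  0.1165] [-0.08  0.18  2.   -0.    0.95 -1.27] [2.4 0.2 0.7] 0.522 0.0
(array([  0. ,   0.6, -27.4]), array([  -8.1, -331.1,   15.6]), 'q6', np.float64(-2.31))
```

Call:
{"name": "step_arm", "arguments": {"targets": [[[0, 0, -4], [-1, -39, 2], 50], [[0, 0, -8], [-2, -79, 4], 50], [[0, 0, -12], [-3, -119, 6], 50], [[0, 0, -16], [-4, -159, 8], 50], [[0, 0, -20], [-5, -199, 10], 50], [[0, 0, -24], [-6, -239, 12], 50], [[0, 0, -27], [-7, -279, 14], 50], [[0, 0, -27], [-8, -319, 16], 50]]}}

```text
t: 12.02
eef_pos: [0.4439, -0.3183, 0.0944]
orientation: [-0.149, 3.138, -0.0]
wrist_force: [-0.4, -0.1, 0.0]
grip_width: 0.571
grip_force: 0.0
```

```bash
python3 go.py r 3 .060
```

```text
12.02 [ 0.4439 -0.3183  0.0944] [-0.67  0.19  2.03  0.    0.92 -2.33] [-0.4 -0.1  0. ] 0.571 0.0
(array([-0. ,  0. , -0.2]), array([  0.1, -10. ,  34.4]), 'q6', np.float64(-2.31))
```

Call:
{"name": "step_arm", "arguments": {"targets": [[[0, 0, 0], [0, -10, 8], 50], [[0, 0, 0], [0, -10, 25], 50], [[0, 0, 0], [0, -10, 45], 50], [[0, 0, 0], [0, -10, 58], 50], [[0, 0, 0], [0, -10, 65], 50], [[0, 0, 0], [0, -10, 66], 50], [[0, 0, 0], [0, -10, 66], 50], [[0, 0, 0], [0, -10, 66], 50]]}}

```text
t: 12.68
eef_pos: [0.4466, -0.3266, 0.0294]
orientation: [-0.146, 3.137, -0.001]
wrist_force: [-0.5, -0.6, -0.7]
grip_width: 0.565
grip_force: 0.0
```

Call:
{"name": "step_arm", "arguments": {"targets": [[[0, 0, 0], [0, 0, 0], 15], [[0, 0, 0], [0, 0, 0], 15], [[0, 0, 0], [0, 0, 0], 15], [[0, 0, 0], [0, 0, 0], 15], [[0, 0, 0], [0, 0, 0], 15], [[0, 0, 0], [0, 0, -20], 15], [[0, 0, 0], [0, 0, -45], 15], [[0, 0, 0], [0, 0, -70], 15]]}}

```text
t: 13.35
eef_pos: [0.4448, -0.3259, 0.0985]
orientation: [0.145, -3.136, -0.003]
wrist_force: [0.9, -1.1, -1.5]
grip_width: 0.271
grip_force: 30.0
```

```bash
python3 go.py o 3 .100
```

```text
13.35 [ 0.4448 -0.3259  0.0985] [-0.68  0.2   2.02 -0.    0.93 -2.34] [ 0.9 -1.1 -1.5] 0.271 29.999518990516663
(array([ 0.1, -0.1, 26.9]), array([-163.3,  346.1,   -1.1]), 'q6', np.float64(-1.13))
```

Call:
{"name": "step_arm", "arguments": {"targets": [[[0, 0, 4], [-18, 38, -1], 15], [[0, 0, 8], [-35, 75, -1], 15], [[0, 0, 12], [-52, 112, -1], 15], [[0, 0, 16], [-70, 149, -1], 15], [[0, 0, 20], [-88, 186, -1], 15], [[0, 0, 24], [-105, 223, -1], 15], [[0, 0, 27], [-122, 260, -1], 15], [[0, 0, 27], [-140, 297, -1], 15]]}}

```text
t: 14.02
eef_pos: [0.5577, -0.016, 0.0998]
orientation: [-0.595, -3.084, 0.0]
wrist_force: [1.1, -0.6, -0.8]
grip_width: 0.266
grip_force: 30.0
```

```bash
python3 go.py o 3 .060
```

```text
14.02 [ 0.5577 -0.016   0.0998] [-0.07  0.2   2.01 -0.    0.93 -1.26] [ 1.1 -0.6 -0.8] 0.266 29.998962879180908
(array([-0. , -0. , -0.2]), array([ 2. , 52.8, 39.8]), 'q6', np.float64(-1.13))
```

Call:
{"name": "step_arm", "arguments": {"targets": [[[0, 0, 0], [1, 26, 0], 15], [[0, 0, 0], [2, 53, 0], 15], [[0, 0, 0], [2, 53, 5], 15], [[0, 0, 0], [2, 53, 20], 15], [[0, 0, 0], [2, 53, 33], 15], [[0, 0, 0], [2, 53, 39], 15], [[0, 0, 0], [2, 53, 39], 15], [[0, 0, 0], [2, 53, 39], 15]]}}

```text
t: 14.68
eef_pos: [0.5747, 0.0313, 0.0599]
orientation: [-0.593, -3.083, 0.001]
wrist_force: [0.2, 0.8, -1.2]
grip_width: 0.268
grip_force: 30.0
```

```bash
python3 go.py o 3 .0415
```

```text
14.68 [0.5747 0.0313 0.0599] [ 0.01  0.29  1.99 -0.    0.87 -1.18] [ 0.2  0.8 -1.2] 0.268 29.999579787254333
(array([-0. , -0.1, -0.1]), array([ 0.1,  2.7, 18.4]), 'q6', np.float64(-1.13))
```

Call:
{"name": "step_arm", "arguments": {"targets": [[[0, 0, 0], [0, 2, 5], 15], [[0, 0, 0], [0, 2.5, 10], 15], [[0, 0, 0], [0, 2.5, 14], 15], [[0, 0, 0], [0, 2.5, 16], 15], [[0, 0, 0], [0, 2.5, 18], 15], [[0, 0, 0], [0, 2.5, 18.5], 15], [[0, 0, 0], [0, 2.5, 18.5], 15], [[0, 0, 0], [0, 2.5, 18.5], 15]]}}

```text
t: 15.35
eef_pos: [0.5766, 0.0343, 0.0424]
orientation: [0.591, 3.085, -0.0]
wrist_force: [0.5, 0.1, -1.5]
grip_width: 0.27
grip_force: 30.0
```

```bash
python3 go.py o 3 .041
```

```text
15.35 [0.5766 0.0343 0.0424] [ 0.02  0.31  1.99 -0.    0.83 -1.18] [ 0.5  0.1 -1.5] 0.27 29.99951720237732
(array([ 0.,  0., -0.]), array([ 0.8, -0.9,  1.4]), 'q6', np.float64(-1.13))
```

Call:
{"name": "step_arm", "arguments": {"targets": [[[0, 0, 0], [0, 0, 1], 15], [[0, 0, 0], [0, 0, 1.5], 15], [[0, 0, 0], [0, 0, 1.5], 15], [[0, 0, 0], [0, 0, 1.5], 34], [[0, 0, 0], [0, 0, 1.5], 34], [[0, 0, 0], [0, 0, 1.5], 34], [[0, 0, 0], [0, 0, 1.5], 34], [[0, 0, 0], [0, 0, 1.5], 34]]}}

```text
t: 16.02
eef_pos: [0.5764, 0.0343, 0.0407]
orientation: [-0.591, -3.085, 0.0]
wrist_force: [0.3, 0.7, 0.3]
grip_width: 0.39
grip_force: 0.0
```

Call:
{"name": "step_arm", "arguments": {"targets": [[[0, 0, 0], [0, 0, -10], 34], [[0, 0, 0], [0, 0, -30], 34], [[0, 0, 0], [0, 0, -55], 34], [[0, 0, 0], [0, 0, -70], 45], [[0, 0, 0], [0, 0, -70], 50], [[0, 0, 0], [0, 0, -70], 50], [[0, 0, 0], [0, 0, -70], 50], [[0, 0, 0], [0, 0, -70], 50]]}}

```text
t: 16.68
eef_pos: [0.5753, 0.0343, 0.1094]
orientation: [-0.591, -3.083, 0.001]
wrist_force: [-0.1, -0.3, -0.1]
grip_width: 0.564
grip_force: 0.0
```

```bash
python3 go.py r 1 .1
```

```text
16.68 [0.5753 0.0343 0.1094] [ 0.02  0.22  1.96  0.    0.96 -1.18] [-0.1 -0.3 -0.1] 0.564 0.0
(array([-0.1, -0.1, 80.4]), array([-143.4, -326.6,    9.4]), 'q6', np.float64(-0.29))
```

Call:
{"name": "step_arm", "arguments": {"targets": [[[0, 0, 7], [-15, -35, 0], 50], [[0, 0, 14], [-30, -70, 0], 50], [[0, 0, 21], [-45, -105, 0], 50], [[0, 0, 28], [-60, -140, 0], 50], [[0, 0, 35], [-75, -175, 0], 50], [[0, 0, 42], [-90, -210, 0], 50], [[0, 0, 49], [-105, -245, 0], 50], [[0, 0, 56], [-120, -275, 0], 50]]}}

```text
t: 17.35
eef_pos: [0.5848, -0.2675, 0.1089]
orientation: [-1.977, -2.438, 0.001]
wrist_force: [1.0, -0.4, -0.6]
grip_width: 0.57
grip_force: 0.0
```

```bash
python3 go.py r 1 .060
```

```text
17.35 [ 0.5848 -0.2675  0.1089] [-0.47  0.34  1.81 -0.    1.   -0.68] [ 1.  -0.4 -0.6] 0.57 0.0
(array([-0.2, -0.1, 24.1]), array([-54.2,  -8.3,  48.9]), 'q6', np.float64(-0.29))
```

Call:
{"name": "step_arm", "arguments": {"targets": [[[0, 0, 6], [-20, -3, 2], 50], [[0, 0, 12], [-40, -6, 10], 50], [[0, 0, 18], [-54, -8, 20], 50], [[0, 0, 24], [-54, -8, 35], 50], [[0, 0, 24], [-54, -8, 49], 50], [[0, 0, 24], [-54, -8, 49], 50], [[0, 0, 24], [-54, -8, 49], 50], [[0, 0, 24], [-54, -8, 49], 50]]}}

```text
t: 18.02
eef_pos: [0.5898, -0.3193, 0.0613]
orientation: [-2.433, -1.986, 0.001]
wrist_force: [0.7, 0.7, 0.3]
grip_width: 0.563
grip_force: 0.0
```

```bash
python3 go.py r 1 .028
```

```text
18.02 [ 0.5898 -0.3193  0.0613] [-0.53  0.44  1.77  0.    0.93 -0.33] [0.7 0.7 0.3] 0.563 0.0
(array([-0.1, -0. ,  0.6]), array([-3.3, -1.4, 33.3]), 'q6', np.float64(-0.29))
```

Call:
{"name": "step_arm", "arguments": {"targets": [[[0, 0, 0.5], [-3, -1, 8], 50], [[0, 0, 0.5], [-3, -1, 20], 50], [[0, 0, 0.5], [-3, -1, 28], 50], [[0, 0, 0.5], [-3, -1, 32], 50], [[0, 0, 0.5], [-3, -1, 33], 50], [[0, 0, 0.5], [-3, -1, 33], 50], [[0, 0, 0.5], [-3, -1, 33], 15], [[0, 0, 0.5], [-3, -1, 33], 15]]}}

```text
t: 18.68
eef_pos: [0.5888, -0.323, 0.0293]
orientation: [2.444, 1.972, 0.001]
wrist_force: [-0.1, -0.4, -0.7]
grip_width: 0.442
grip_force: 0.0
```

Call:
{"name": "step_arm", "arguments": {"targets": [[[0, 0, 0], [0, 0, 0], 15], [[0, 0, 0], [0, 0, 0], 15], [[0, 0, 0], [0, 0, 0], 15], [[0, 0, 0], [0, 0, 0], 15], [[0, 0, 0], [0, 0, 0], 15], [[0, 0, 0], [0, 0, -20], 15], [[0, 0, 0], [0, 0, -45], 15], [[0, 0, 0], [0, 0, -70], 15]]}}

```text
t: 19.35
eef_pos: [0.5872, -0.322, 0.0978]
orientation: [-2.442, -1.971, 0.002]
wrist_force: [0.3, -0.1, -0.8]
grip_width: 0.27
grip_force: 30.0
```

```bash
python3 go.py o 1 .100
```

```text
19.35 [ 0.5872 -0.322   0.0978] [-0.54  0.4   1.75  0.    1.   -0.33] [ 0.3 -0.1 -0.8] 0.27 29.992959201335907
(array([ -0.1,  -0.2, -80.6]), array([ 238.8, -104.3,   -1.5]), 'q6', np.float64(-1.32))
```

Call:
{"name": "step_arm", "arguments": {"targets": [[[0, 0, -7], [25, -11, -1], 15], [[0, 0, -14], [50, -22, -1], 15], [[0, 0, -21], [75, -33, -1], 15], [[0, 0, -28], [100, -44, -1], 15], [[0, 0, -35], [125, -55, -1], 15], [[0, 0, -42], [150, -66, -1], 15], [[0, 0, -49], [175, -77, -1], 15], [[0, 0, -56], [200, -88, -1], 15]]}}

```text
t: 20.02
eef_pos: [0.5438, -0.1074, 0.0994]
orientation: [-1.224, -2.893, 0.0]
wrist_force: [0.6, 0.9, -1.2]
grip_width: 0.273
grip_force: 30.0
```

```bash
python3 go.py o 1 .065
```

```text
20.02 [ 0.5438 -0.1074  0.0994] [-0.24  0.2   2.01  0.    0.93 -1.01] [ 0.6  0.9 -1.2] 0.273 29.990777671337128
(array([ -0. ,  -0. , -24.2]), array([34.9, 22.6, 34.4]), 'q6', np.float64(-1.32))
```

Call:
{"name": "step_arm", "arguments": {"targets": [[[0, 0, -6], [18, 11, 0], 15], [[0, 0, -12], [35, 22, 0], 15], [[0, 0, -18], [35, 22, 3], 15], [[0, 0, -24], [35, 22, 10], 15], [[0, 0, -24], [35, 22, 25], 15], [[0, 0, -24], [35, 22, 34], 15], [[0, 0, -24], [35, 22, 34], 15], [[0, 0, -24], [35, 22, 34], 15]]}}

```text
t: 20.68
eef_pos: [0.5354, -0.0681, 0.0649]
orientation: [-0.605, -3.08, 0.0]
wrist_force: [-0.4, 1.0, -1.0]
grip_width: 0.269
grip_force: 30.0
```

```bash
python3 go.py o 1 .041
```

```text
20.68 [ 0.5354 -0.0681  0.0649] [-0.17  0.22  2.06 -0.    0.86 -1.36] [-0.4  1.  -1. ] 0.269 29.99288499355316
(array([-0. , -0.1, -0.6]), array([ 0.2,  1.5, 23.9]), 'q6', np.float64(-1.32))
```

Call:
{"name": "step_arm", "arguments": {"targets": [[[0, 0, -0.5], [0, 1, 6], 15], [[0, 0, -0.5], [0, 1, 12], 15], [[0, 0, -0.5], [0, 1, 17], 15], [[0, 0, -0.5], [0, 1, 21], 15], [[0, 0, -0.5], [0, 1, 23], 15], [[0, 0, -0.5], [0, 1, 24], 15], [[0, 0, -0.5], [0, 1, 24], 15], [[0, 0, -0.5], [0, 1, 24], 15]]}}

```text
t: 21.35
eef_pos: [0.5369, -0.0673, 0.0419]
orientation: [0.591, 3.085, 0.0]
wrist_force: [0.9, -0.3, -1.4]
grip_width: 0.263
grip_force: 30.0
```

```bash
python3 go.py o 1 .041
```

```text
21.35 [ 0.5369 -0.0673  0.0419] [-0.17  0.26  2.07  0.    0.81 -1.36] [ 0.9 -0.3 -1.4] 0.263 29.993013739585876
(array([ 0. ,  0. , -0.1]), array([1.4, 0.2, 0.9]), 'q6', np.float64(-1.32))
```

Call:
{"name": "step_arm", "arguments": {"targets": [[[0, 0, 0], [0.5, 0, 0.5], 15], [[0, 0, 0], [1, 0, 1], 15], [[0, 0, 0], [1, 0, 1], 15], [[0, 0, 0], [1, 0, 1], 34], [[0, 0, 0], [1, 0, 1], 34], [[0, 0, 0], [1, 0, 1], 34], [[0, 0, 0], [1, 0, 1], 34], [[0, 0, 0], [1, 0, 1], 34]]}}

```text
t: 22.02
eef_pos: [0.5357, -0.0669, 0.0409]
orientation: [-0.591, -3.085, -0.0]
wrist_force: [-0.9, 0.9, -0.1]
grip_width: 0.385
grip_force: 0.0
```

Call:
{"name": "step_arm", "arguments": {"targets": [[[0, 0, 0], [0, 0, -10], 34], [[0, 0, 0], [0, 0, -30], 34], [[0, 0, 0], [0, 0, -55], 34], [[0, 0, 0], [0, 0, -90], 45], [[0, 0, 0], [0, 0, -120], 50], [[0, 0, 0], [0, -40, -130], 50], [[0, 0, 0], [0, -80, -130], 50], [[0, 0, 0], [0, -120, -130], 50]]}}

```text
t: 22.68
eef_pos: [0.4922, -0.1794, 0.1737]
orientation: [0.586, 3.082, -0.002]
wrist_force: [0.4, -1.5, 0.0]
grip_width: 0.566
grip_force: 0.0
```

Call:
{"name": "step_arm", "arguments": {"targets": [[[0, 0, 0], [0, -40, 0], 50], [[0, 0, 0], [0, -80, 0], 50], [[0, 0, 0], [0, -120, 0], 50], [[0, 0, 0], [0, -160, 0], 50], [[0, 0, 0], [0, -180, 0], 50], [[0, 0, 0], [0, -180, 0], 50], [[0, 0, 0], [0, -180, 0], 50], [[0, 0, 0], [0, -180, 0], 50]]}}

```text
t: 23.35
eef_pos: [0.4249, -0.345, 0.1711]
orientation: [0.592, 3.085, 0.001]
wrist_force: [0.2, 0.7, -0.8]
grip_width: 0.567
grip_force: 0.0
```

Run:
```python
from rig import grab_frame, telemetry
from h import *
print(telemetry.read_state()["eef_pos"])
fs=[grab_frame(c) for c in("top","side")]
a=[rect(f,.012,.5661,.0101,np.deg2rad(248.36),.40,.15,2000)[:,:,::-1] for f in fs]
cv2.imwrite("pics/end.png",np.vstack(a))
OUT={1:(.5357,-.0666),2:(.5556,-.0164),3:(.5755,.0338),4:(.5954,.0840)}
for n,f in zip(("top","side"),fs):
    S=[(proj(f,np.array([[*OUT[k],.021]]))[0],L) for k,L in zip((1,2,3,4),(.104,.086,.068,.05))]
    m=ribmask(f)
    for k,r in enumerate(ribs(f,S,.021),1): 
        d=r[0][:2]-OUT[k]; y=np.deg2rad(248.36)
        print(n,k,"along fish",round(1e3*(d@[np.cos(y),np.sin(y)]),1),"across",round(1e3*(d@[np.sin(y),-np.cos(y)]),1),"yaw err",round((r[0][2]-y)%np.pi-np.pi/2,3),round(r[1],2),r[2])
```

```text
[ 0.42493758 -0.34503369  0.17111024]
top 1 along fish -2.4 across 4.0 yaw err -0.045 3.62 788
top 2 along fish -2.1 across 4.0 yaw err -0.03 4.01 708
top 3 along fish -3.8 across 4.7 yaw err -0.086 3.54 548
top 4 along fish 1.5 across 1.6 yaw err -0.074 4.07 430
side 1 along fish 283.9 across -512.4 yaw err -0.648 329.69 108554
side 2 along fish 342.5 across -519.7 yaw err -0.667 334.39 108554
side 3 along fish 402.5 across -526.5 yaw err -0.618 339.29 108554
side 4 along fish 460.7 across -533.6 yaw err -0.676 344.07 108554
```

View pics/end.png

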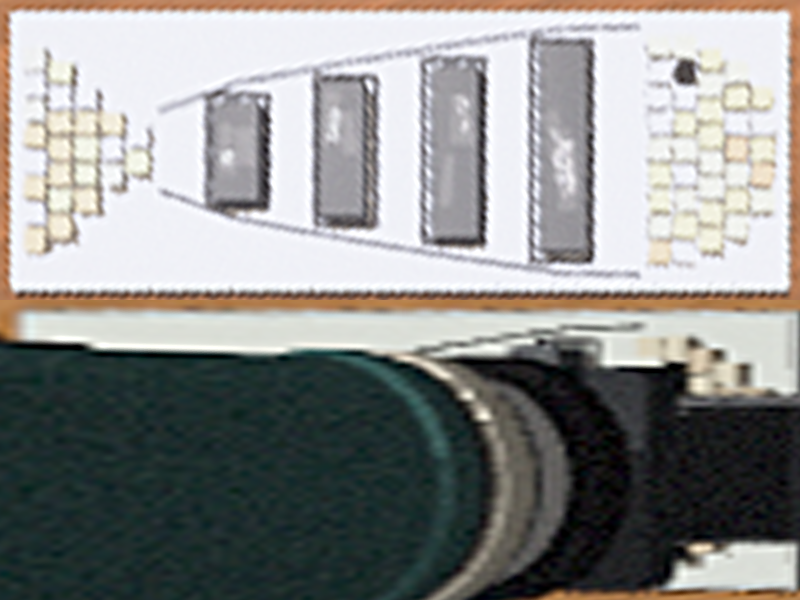

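The top view shows all four ribs flat inside their outlines, centred near columns 237, 345, 454 and 562, within about 3 mm and well aligned. The order is right and the gripper is clear of everything. The arm hides the side view, and the numeric fits are skewed by the outline pixels merging with the ribs.

```bash
python3 -c "
from rig import bot
print(bot.hand_in())"
```

```text
the job is handed in; nothing more can be done
None
```

I laid all four ribs on their own outlines, longest next to the head and shortest next to the tail, left the bowls alone, and handed the job in at about 23 s of the 112 s. In the last top view each rib was within about 3 mm of its outline, but the arm hid the side view and the hand-in returned no verdict.

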